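Pack the pirks in reverse order and shut the tackle box

ROBOT

A 6-joint arm with a two-finger parallel gripper is mounted at the origin on the work surface. World frame = base frame: x ahead of the robot, y to its left, z up, the work surface at z = 0. Lengths are in m, angles in degrees, forces in N, time in s.
With the tool pointing down it reaches from about 0.25 to 0.8 m from the base axis. Payload 3.9 kg.
Tool frame: the origin (TCP) lies between the finger pads; the fingertips stand 22 mm ahead of it and the grasp point (between the pads) lies 3 mm ahead of it (ctrl.nose_length is the distance from the TCP to the fingertips, in m); z points along the fingers, x is the direction in which the jaws open and shut, and the axes are right-handed (so a half turn about z gives the same grasp; the last joint's range is limited). The gripper opens to 85 mm and grips with 20 to 120 N. Pads are 22 mm wide; open, the fingers measure 114 mm over their backs; the gripper's body (76 mm by 85 mm) begins 54 mm behind the grasp point. The pads swing forward as they close: fully open they stand 13 mm farther back than shut.
Start: joints at [75.802, 14.897, -7.913, 67.191, 0, 90], TCP at [0.129, 0.509, 0.253] pointing down, gripper open.
Joint ranges: [-159.42, 159.42], [-47.68, 98.78], [-73.54, 78.23], [-108.79, 121.32], [-90, 84.71], [-180, 180]. Speed limits (degrees/s): [147.25, 147.25, 180, 180, 180, 180].

INTERFACE

Orientations are given as [roll, pitch, yaw] about the fixed x, y, z axes, in that order (R = Rz(yaw) Ry(pitch) Rx(roll)).
In Python, from workcell import ctrl gives the robot as it stands.
- The arm moves only by the tool play_rows, never from a script. Its argument "plan" is a list that holds one entry, the list of rows, each a list of 7 numbers: the shift along the tool's x, y, z normalised to -1 to 1, where 1 is 500 mm, then the turn, a rotation vector about the tool's x, y, z normalised to -1 to 1, where 1 is 0.5 rad, then the closure, from 0 (fully open) to 1 (shut). A call has exactly 8 rows; each row is the pose to reach, as a shift and turn from the pose commanded when the call began, along the tool's axes at that moment; what a row does not reach only later rows make up. A row lasts 1/8 s, in which the tool goes at most 62.5 mm and 10.7 degrees, less where a joint would pass 70% of its speed; a pose out of reach is approached as far as the arm can. A call with a number of a shift or a turn outside -1 to 1 is refused whole. A call with a gripper value outside its range is refused whole. The fingers move at their own pace and stop on an object; "squeeze" is the grip in N (left out, the last holds). Time passes only in rows, so rows that repeat a pose let the fingers close, or fill a call up. It gives the time, the measured TCP pose, the force and the opening at its end, in the units of the state.
- ctrl.read_state(): the state, without advancing time (a new reading comes with each control period).
- ctrl.camera(name): name is "side" or "top"; returns the picture (400x640x3 uint8, red, green, blue); there is no depth.
- ctrl.calibration(name): a dict with "camera_matrix" (3x3 intrinsics, pixels), "view" (4x4, takes a point from world to camera coordinates). Camera axes: x right, y up, looking along -z (the intrinsics and any distortion apply to the point x, -y, -z); pixel columns grow to the right and rows downward; lengths in m; the calibration is good to about 2 mm. A picture is of the moment at which its call begins. calibration takes no time and is no camera call.
- ctrl.hand_in(): hands the job in, once; it reports no verdict.
The state is a dict: "time": time; "qpos": joint angles; "joint_vel": joint speeds; "joint_torque": joint torques, N m; "ee_pos": TCP position; "eef_rot": TCP orientation; "wrist_force": force on the tool from outside, world axes, zero at the start; "torque": the same for the moment, N m; "opening": finger opening in m.
Only numpy, scipy, OpenCV 4.12 (cv2) and the standard library are available. Lean on these libraries where they do the work, as an engineer would, in place of code of your own. Each camera call takes 0.05 s, during which the arm holds its last target. There are 200 camera calls.

TASK

Move the four pirks from the steel rack into the four bays of the open tackle box in reverse order: the one at the left end of the rack goes into the bay at the right end of the box, the next one into the bay beside it, and so on (left and right as seen from the robot). Each must lie flat and lengthwise across both rails of its bay. When all four are in place, lower the lid until the box is fully shut, and leave the reel and the two floats where they stand.

Things in the scene. Friction and masses are not known exactly. Their poses are not given: they have to be found in the camera images.
- long_pirk: wooden pirk, the longest: brown square-section bar, 84 x 20 x 18 mm, with a thinner 12 mm nose at each end, 110 mm long in all, about 60 g. Loose; lies flat along the slot. Origin: centre of its flat underside, x along its length, z up. Grasp across y at the origin.
- bar_pirk: silver steel bar pirk: plain straight bar 80 x 18 x 16 mm (length, width, height), about 150 g. Loose; lies flat along the slot. Origin: centre of its flat underside, x along its length, z up. Grasp across y at the origin.
- spoon_pirk: brass spoon pirk: flat plate with round ends, 78 x 30 x 12 mm (length, width, height), about 120 g. Loose; lies flat along the slot. Origin: centre of its flat underside, x along its length, z up. Grasp across y at the origin.
- fish_pirk: bright aluminium fish-shaped pirk: body 24 mm wide from x = -40 to +28 mm with a round head, a 10 mm wide neck, then a tail fin 32 mm wide from x = +40 to +52 mm; 14 mm high, about 100 g. Loose; lies flat along the slot. Origin: centre of its flat underside, x along its length, z up. Grasp across y at the origin.
- rack: dark steel base plate of the rack, 110 (x) x 250 (y) x 4 mm, fixed on the table under the four slots. Origin: centre of its underside; x away from the robot, y left along the row; the slots stand at y = 90, 30, -30, -90 mm.
- slot_a: steel slot of the fixed rack (4 alike, side by side at 60 mm pitch, shuffled); holds the wooden pirk at the start. Origin: centre of its underside, 4 mm above the table; x along the slot, away from the robot; y left along the row. Pirk rests on two 8 mm rails at x = -24, +24 mm, tops 16 mm above origin; 3 mm side teeth rise 10 mm more (54 mm free); open between the rails for fingers.
- slot_b: steel slot of the fixed rack (4 alike, side by side at 60 mm pitch, shuffled); holds the steel bar pirk at the start. Origin: centre of its underside, 4 mm above the table; x along the slot, away from the robot; y left along the row. Pirk rests on two 8 mm rails at x = -24, +24 mm, tops 16 mm above origin; 3 mm side teeth rise 10 mm more (54 mm free); open between the rails for fingers.
- slot_c: steel slot of the fixed rack (4 alike, side by side at 60 mm pitch, shuffled); holds the brass spoon pirk at the start. Origin: centre of its underside, 4 mm above the table; x along the slot, away from the robot; y left along the row. Pirk rests on two 8 mm rails at x = -24, +24 mm, tops 16 mm above origin; 3 mm side teeth rise 10 mm more (54 mm free); open between the rails for fingers.
- slot_d: steel slot of the fixed rack (4 alike, side by side at 60 mm pitch, shuffled); holds the fish pirk at the start. Origin: centre of its underside, 4 mm above the table; x along the slot, away from the robot; y left along the row. Pirk rests on two 8 mm rails at x = -24, +24 mm, tops 16 mm above origin; 3 mm side teeth rise 10 mm more (54 mm free); open between the rails for fingers.
- tackle_box: fixed orange box, 150 (x) x 296 (y) x 50 mm high, walls 5, floor 4 mm. Origin: centre of its underside, on the table; x away from the robot to the hinge, y left. Four bays centred at y = -90, -30, 30, 90 mm: a pirk lies along x on two 8 mm rails (x = -24, +24 mm, tops at z = 20 mm); teeth on them to z = 30 mm between bays (54 mm free). Open between the rails down to the floor.
- box_lid (a joint): lid hinge, rad: 0 shut; starts open at 1.65-1.85, leaning back from the robot. Axis along box y at box x = 75, z = 50 mm. Lid: orange slab 150 mm (from hinge) x 296 x 10 mm, underside in the axis plane, outer face 10 mm outside it. Stiff: stays at any angle, 2-5 N at the free edge moves it (push the outer face towards the robot, then down).
- reel: bystander: silver fishing reel, standing, 50 mm wide, 56 mm high with its crank knob; origin: centre of its underside.
- float_1: bystander: red painted float, standing on its end, 40 mm wide, 85 mm high; origin: centre of its underside.
- float_2: bystander: white painted float, standing on its end, 44 mm wide, 68 mm high; origin: centre of its underside.
Mind the look-alikes: they are no part of the job. Of the things shaped like the bar_pirk, the silver one is meant. Of the things shaped like the spoon_pirk, the brass one is meant.

How it is judged:
By the outcome, as a careful person would: the job done as asked, in the order asked, and still so for the second after the job is handed in, with the robot touching nothing.
It also fails if it takes over 120 s, if anything falls off the work surface, if the arm or the gripper's body presses on something with over 40 N, if the wrist force passes 120 N, or if a joint passes its speed limit or range.

## Working session

There is one attempt and no reset: what is moved stays moved. The work goes in short steps, Python scripts to look and compute and a tool call to move; the robot and the scene stay as the last step left them, time stands still between calls to the robot, and variables do not carry over. Pictures are saved under pics/ and viewed, about 12 in all and at most 16, crops included, and the job is handed in when it is done.

Besides the shell and the picture viewer there is one more tool, called in YAML: its name, and indented under it one key for each argument. play_rows: Moves the arm, as the interface text tells. Scaled input: -1 to 1 covers 500 mm each way for a shift and 0.5 rad each way for a turn. Its arguments: {"type":"object","properties":{"plan":{"type":"array","items":{"type":"array","items":{"type":"array","items":{"type":"number"}}}},"squeeze":{"type":"number"}},"required":["plan"]}

```bash
ls; mkdir -p pics; python3 - <<'E'
from workcell import ctrl
import cv2
print(ctrl.read_state())
for n in("side","top"):
    c=ctrl.calibration(n);print(n,c)
    cv2.imwrite(f"pics/{n}0.png",ctrl.camera(n)[:,:,::-1])
E
```

```text
pics
{'time': 0.0, 'qpos': array([ 7.58029190e+01,  1.49357143e+01, -7.98512941e+00,  6.71909369e+01,
        1.64542310e-04,  9.00005744e+01]), 'joint_vel': array([-0.05031658,  0.03966106,  0.00672105, -0.00165954,  0.01613209,
       -0.05659537]), 'joint_torque': array([ 2.39145738e-03, -4.05682111e+01,  2.53920525e+01,  1.88790844e-02,
       -7.79301035e-05,  2.08939178e-05]), 'ee_pos': array([0.12860324, 0.50834745, 0.2524692 ]), 'eef_rot': array([-1.79999837e+02,  1.11780599e-01,  7.58023445e+01]), 'wrist_force': array([1.14035377, 0.27706482, 0.01824883]), 'torque': array([0.05941477, 0.00142376, 0.01070881]), 'opening': 0.08570024908244724}
side {'camera_matrix': array([[487.39275519,   0.        , 321.11647198],
       [  0.        , 487.39275519, 199.4134254 ],
       [  0.        ,   0.        ,   1.        ]]), 'view': array([[ 0.82339223, -0.56744729, -0.00536831, -0.43258472],
       [ 0.37055946,  0.53048614,  0.76241075, -0.23921525],
       [-0.4297801 , -0.62975236,  0.64707112, -1.26953358],
       [ 0.        ,  0.        ,  0.        ,  1.        ]])}
top {'camera_matrix': array([[514.29864756,   0.        , 321.61392717],
       [  0.        , 514.29864756, 199.20420804],
       [  0.        ,   0.        ,   1.        ]]), 'view': array([[-1.99956695e-02, -9.99800049e-01,  1.88486939e-04,
        -4.78059626e-03],
       [ 9.89089186e-01, -1.97539335e-02,  1.45987546e-01,
        -5.65931568e-01],
       [-1.45954632e-01,  3.10554910e-03,  9.89286410e-01,
        -1.63875347e+00],
       [ 0.00000000e+00,  0.00000000e+00,  0.00000000e+00,
         1.00000000e+00]])}
```

View pics/top0.png

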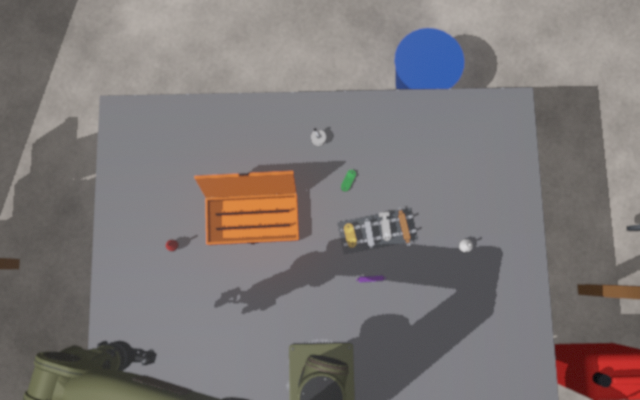

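View pics/side0.png

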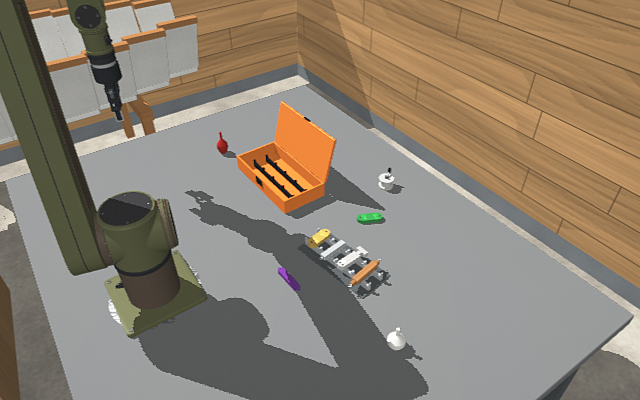

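```bash
python3 - <<'E'
from workcell import ctrl
import cv2,numpy as np
print(ctrl.nose_length)
t=cv2.imread("pics/top0.png");s=cv2.imread("pics/side0.png")
a=cv2.resize(t[195:265,325:430],None,fx=7,fy=7,interpolation=cv2.INTER_CUBIC)[:,:735]
cv2.imwrite("pics/c1.png",a)
a=cv2.resize(s[215:305,290:405],None,fx=6,fy=6,interpolation=cv2.INTER_CUBIC)
cv2.imwrite("pics/c2.png",a)
E
```

```text
0.022
```

View pics/c1.png

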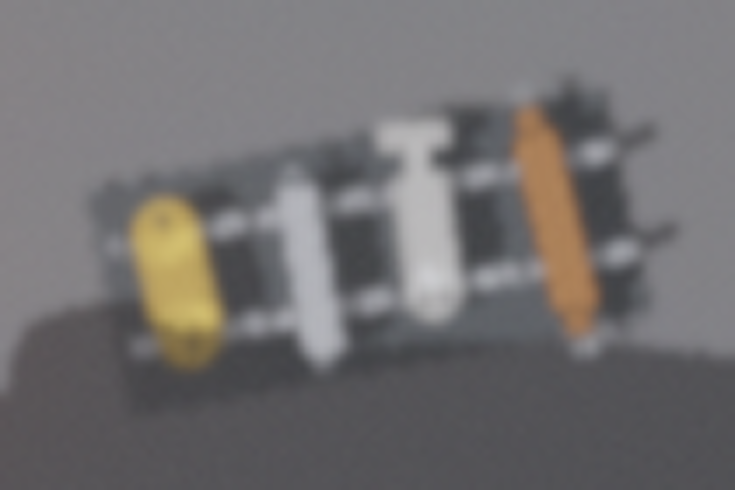

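View pics/c2.png

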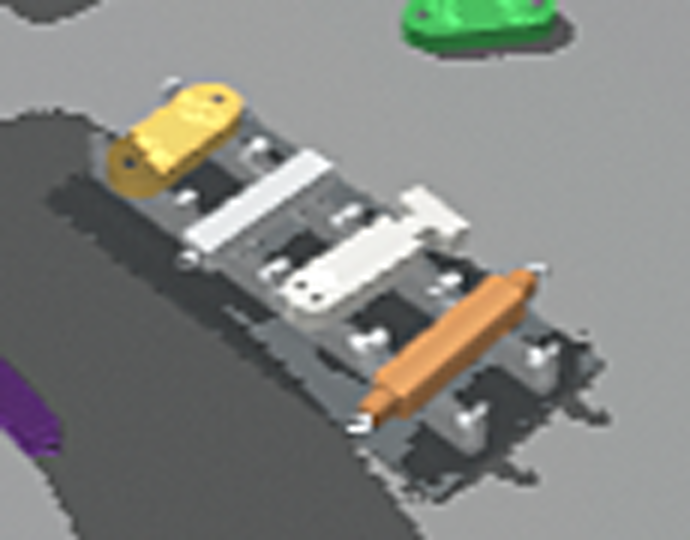

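```bash
cat > h.py <<'E'
import numpy as np,cv2
from workcell import ctrl
def ray(n,uv,z):
    c=ctrl.calibration(n);K=c["camera_matrix"];V=c["view"]
    d=np.linalg.inv(K)@np.array([uv[0],uv[1],1.]);d=np.array([d[0],-d[1],-d[2]])
    R=V[:3,:3];o=-R.T@V[:3,3];w=R.T@d
    return o+w*(z-o[2])/w[2]
def proj(n,p):
    c=ctrl.calibration(n);q=c["view"][:3]@np.append(p,1);q=c["camera_matrix"]@(q*[1,-1,-1]);return q[:2]/q[2]
def snap(n,f):
    im=ctrl.camera(n)[:,:,::-1].copy();cv2.imwrite(f"pics/{f}.png",im);return im
def crop(im,x0,y0,x1,y1,k,f):
    cv2.imwrite(f"pics/{f}.png",cv2.resize(im[y0:y1,x0:x1],None,fx=k,fy=k,interpolation=cv2.INTER_CUBIC))
E
python3 - <<'E'
from h import *
t=cv2.imread("pics/top0.png")
k=6;x0,y0=325,195
a=cv2.resize(t[195:265,325:430],None,fx=k,fy=k,interpolation=cv2.INTER_CUBIC)
h=cv2.cvtColor(a,cv2.COLOR_BGR2HSV)
sil=((h[...,2]>165)&(h[...,1]<45)).astype(np.uint8)
sil=cv2.morphologyEx(sil,cv2.MORPH_OPEN,np.ones((19,19),np.uint8))
ms={'spoon':((h[...,0]>19)&(h[...,0]<32)&(h[...,1]>100),32),'long':((h[...,0]<19)&(h[...,1]>90),38),'sil':(sil>0,36)}
for n,(m,z) in ms.items():
    for c in cv2.findContours(m.astype(np.uint8),0,2)[0]:
        if cv2.contourArea(c)<800: continue
        r=cv2.minAreaRect(c);b=cv2.boxPoints(r)
        P=np.array([ray("top",(x/k+x0-.5+.5/k,y/k+y0-.5+.5/k),z/1000-.004) for x,y in b])
        e=[P[1]-P[0],P[2]-P[1]];L=sorted(e,key=np.linalg.norm)
        d=L[1]*np.sign(L[1][0])
        print(n,P.mean(0).round(4),[round(np.linalg.norm(v)*1e3) for v in L],'yaw',np.degrees(np.arctan2(d[1],d[0])).round(1),(np.array(r[0])/k+[x0,y0]).round(1))
crop(t,190,160,310,255,6,"c3")
crop(cv2.imread("pics/side0.png"),215,95,345,220,6,"c4")
E
```

```text
spoon [ 0.4482 -0.1057  0.028 ] [33, 75] yaw 13.3 [350.2 235.4]
long [ 0.4732 -0.2826  0.034 ] [22, 104] yaw 11.7 [404.4 226.5]
sil [ 0.4532 -0.1667  0.032 ] [17, 75] yaw 8.0 [369.  233.4]
sil [ 0.4658 -0.2226  0.032 ] [24, 65] yaw 3.8 [386.  229.2]
```

View pics/c3.png

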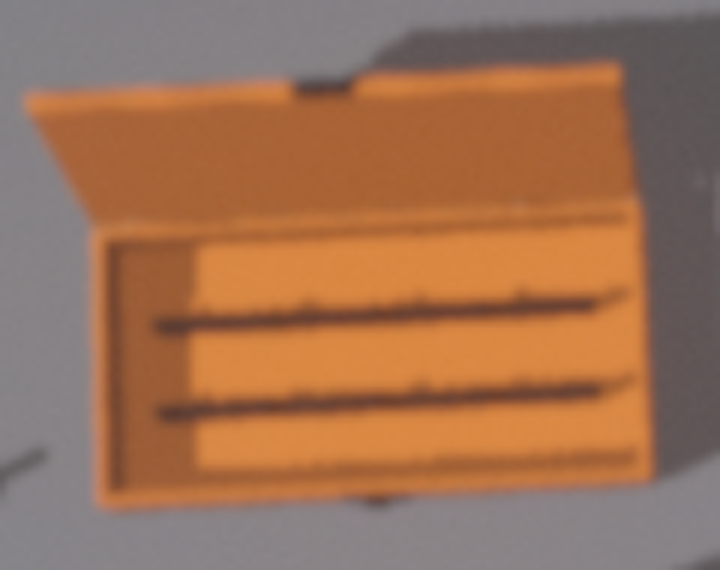

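View pics/c4.png

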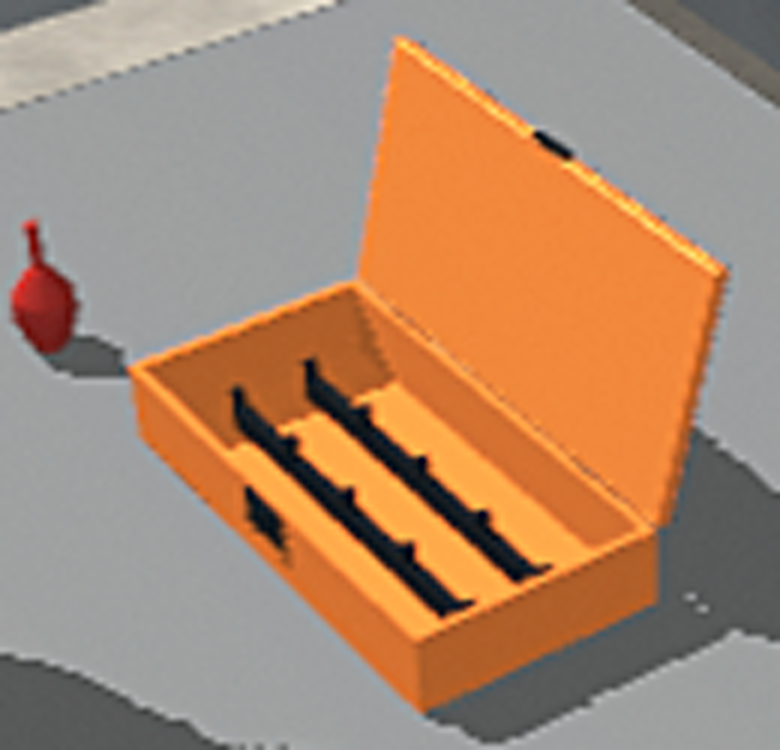

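```bash
python3 - <<'E'
from h import *
def show(n,pts,off,k,z):
    P=[ray(n,((x+.5)/k+off[0]-.5,(y+.5)/k+off[1]-.5),z) for x,y in pts]
    P=np.array(P);print(n,P.round(4).tolist());return P
for n,pts,off in(("side",[(132,370),(420,640),(655,530),(358,283)],(215,95)),("top",[(98,500),(654,480),(640,203),(92,230)],(190,160))):
    P=show(n,pts,off,6,.05);print([np.linalg.norm(P[i]-P[(i+1)%4]).round(4) for i in range(4)],P.mean(0),[np.degrees(np.arctan2(*(P[a]-P[b])[1::-1])) -90 for a,b in((0,1),(3,2))])
print("fish top");P=show("top",[(415,122),(433,322)],(325,195),7,.034)
d=P[0]-P[1];print(np.degrees(np.arctan2(d[1],d[0])), P[1]+d*40/92)
P=show("side",[(437,212),(300,295)],(290,215),6,.034);d=P[0]-P[1];print(np.linalg.norm(d),np.degrees(np.arctan2(d[1],d[0])), P[1]+d*40/92)
print("bar side");P=show("side",[(315,160),(198,243)],(290,215),6,.036);print(P.mean(0),np.linalg.norm(P[0]-P[1]))
P=show("side",[(222,97),(130,160)],(290,215),6,.032);print("spoon",P.mean(0))
P=show("side",[(530,285),(380,400)],(290,215),6,.034);print("long",P.mean(0),np.linalg.norm(P[0]-P[1]))
print("rails top");P=show("top",[(140,347),(625,252),(125,243),(605,152)],(325,195),7,.022)
print(np.degrees(np.arctan2(*(P[0]-P[1])[1::-1]))-90,np.degrees(np.arctan2(*(P[2]-P[3])[1::-1]))-90)
for n,u,o,z in(("reel",(319,137),0,.03),("f1",(172,245),0,.05),("f2",(466,245),0,.04)):print(n,ray("top",u,z))
E
```

```text
side [[0.4251, 0.3567, 0.05], [0.4364, 0.0639, 0.05], [0.5835, 0.0692, 0.05], [0.5738, 0.3597, 0.05]]
[np.float64(0.293), np.float64(0.1472), np.float64(0.2906), np.float64(0.1488)] [0.50468511 0.21235968 0.05      ] [np.float64(2.2009010982591235), np.float64(1.8978638557201464)]
top [[0.4301, 0.3581, 0.05], [0.4348, 0.0605, 0.05], [0.5852, 0.0661, 0.05], [0.5763, 0.3632, 0.05]]
[np.float64(0.2976), np.float64(0.1504), np.float64(0.2972), np.float64(0.1463)] [0.50658752 0.21199968 0.05      ] [np.float64(0.9140649904229008), np.float64(1.7129389701790245)]
fish top
top [[0.5205, -0.2188, 0.034], [0.427, -0.2236, 0.034]]
2.9551308300192582 [ 0.46766461 -0.22148818  0.034     ]
side [[0.5133, -0.2166, 0.034], [0.4323, -0.2218, 0.034]]
0.08123214414896104 3.631895173671545 [ 0.4675219  -0.21954697  0.034     ]
bar side
side [[0.4863, -0.1597, 0.036], [0.412, -0.1718, 0.036]]
[ 0.44917138 -0.16574353  0.036     ] 0.07526376910356557
side [[0.4775, -0.0974, 0.032], [0.4181, -0.1073, 0.032]]
spoon [ 0.44779532 -0.10235506  0.032     ]
side [[0.5195, -0.2753, 0.034], [0.4249, -0.2896, 0.034]]
long [ 0.47218061 -0.28246296  0.034     ] 0.09572226506516215
rails top
top [[0.4189, -0.0881, 0.022], [0.4587, -0.3162, 0.022], [0.4676, -0.0824, 0.022], [0.5059, -0.309, 0.022]]
9.901594361128772 9.601089208439845
reel [ 0.77817213 -0.01158175  0.03      ]
f1 [0.42557628 0.46679847 0.05      ]
f2 [ 0.40724714 -0.47907718  0.04      ]
```

```bash
cat >> h.py <<'E'
from scipy.spatial.transform import Rotation as Ro
def plan(*tg):
    """tg: (x,y,z,yaw[,pitch]) targets; prints normalised rows from the current measured pose"""
    s=ctrl.read_state();p=s["ee_pos"];R=Ro.from_euler("xyz",s["eef_rot"],degrees=True)
    for t in tg:
        T=Ro.from_euler("xyz",[180,t[4] if len(t)>4 else 0,t[3]],degrees=True)
        print(t,(R.inv().apply(np.array(t[:3])-p)/.5).round(3).tolist(),((R.inv()*T).as_rotvec()/.5).round(3).tolist())
def st():
    s=ctrl.read_state();print(s["time"],s["ee_pos"].round(4),s["eef_rot"].round(2),"F",s["wrist_force"].round(1),"op",round(s["opening"],4),"q",s["qpos"].round(0))
E
python3 -c "
from h import *
plan((.448,-.104,.25,101),(.2,.4,.25,101),(.385,.016,.25,101))"
```

```text
(0.448, -0.104, 0.25, 101) [-1.031, 0.92, 0.007] [-0.001, 0.003, -0.88]
(0.2, 0.4, 0.25, 101) [-0.175, 0.192, 0.005] [-0.001, 0.003, -0.88]
(0.385, 0.016, 0.25, 101) [-0.829, 0.739, 0.007] [-0.001, 0.003, -0.88]
```

play_rows:
  plan:
    - [[-0.1, 0.1, 0, 0, 0, -0.1, 0.2], [-0.2, 0.18, 0, 0, 0, -0.25, 0.45], [-0.3, 0.27, 0, 0, 0, -0.4, 0.45], [-0.4, 0.36, 0, 0, 0, -0.5, 0.45], [-0.5, 0.45, 0, 0, 0, -0.6, 0.45], [-0.6, 0.54, 0, 0, 0, -0.7, 0.45], [-0.7, 0.63, 0, 0, 0, -0.8, 0.45], [-0.78, 0.7, 0, 0, 0, -0.88, 0.45]]
  squeeze: 40

```text
time: 1.1
ee_pos: [0.3618, 0.0646, 0.2533]
eef_rot: [180.0, -0.0, 101.1]
wrist_force: [1.8, 0.8, 0.3]
opening: 0.0471
```

```bash
python3 -c "
from h import *
st();plan((.448,-.104,.12,101))"
```

```text
1.1 [0.3618 0.0646 0.2533] [ 1.7996e+02 -2.0000e-02  1.0109e+02] F [1.8 0.8 0.3] op 0.0471 q [ 10.  -1. -26.  64.   0.  -1.]
(0.448, -0.104, 0.12, 101) [-0.364, 0.104, 0.267] [0.001, -0.001, 0.003]
```

play_rows:
  plan:
    - [[-0.1, 0.03, 0, 0, 0, 0, 0.45], [-0.2, 0.06, 0.05, 0, 0, 0, 0.45], [-0.3, 0.09, 0.15, 0, 0, 0, 0.45], [-0.364, 0.104, 0.25, 0, 0, 0, 0.45], [-0.364, 0.104, 0.3, 0, 0, 0, 0.45], [-0.364, 0.104, 0.3, 0, 0, 0, 0.45], [-0.364, 0.104, 0.3, 0, 0, 0, 0.45], [-0.364, 0.104, 0.3, 0, 0, 0, 0.45]]

```text
time: 2.1
ee_pos: [0.4483, -0.102, 0.1049]
eef_rot: [179.8, 0.1, 101.1]
wrist_force: [0.1, 0.1, 0.0]
opening: 0.0469
```

```bash
python3 -c "
from h import *
st();plan((.448,-.104,.031,101))
im=snap('top','t1');crop(im,325,195,430,265,5,'c5')
im2=snap('side','s1');a=cv2.resize(im2[160:310,270:410],None,fx=4,fy=4,interpolation=cv2.INTER_CUBIC);b=cv2.imread('pics/c5.png');cv2.imwrite('pics/c5.png',np.vstack([cv2.resize(a,(525,560))[:,:],b])[:,:] if 0 else a)"
```

```text
2.1 [ 0.4483 -0.102   0.1049] [1.7983e+02 7.0000e-02 1.0107e+02] F [0.1 0.1 0. ] op 0.0469 q [-13.  15. -32.  43.   0. -24.]
(0.448, -0.104, 0.031, 101) [-0.004, -0.002, 0.148] [0.006, 0.003, 0.002]
```

View pics/c5.png

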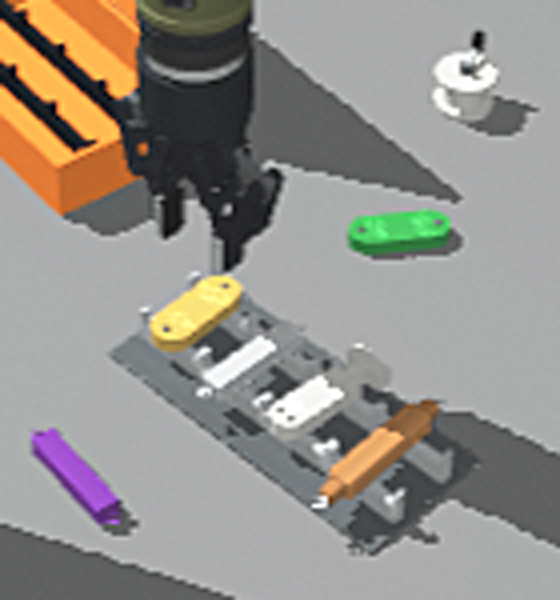

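play_rows:
  plan:
    - [[-0.004, -0.002, 0.05, 0, 0, 0, 0.45], [-0.004, -0.002, 0.09, 0, 0, 0, 0.45], [-0.004, -0.002, 0.12, 0, 0, 0, 0.45], [-0.004, -0.002, 0.147, 0, 0, 0, 0.45], [-0.004, -0.002, 0.147, 0, 0, 0, 0.45], [-0.004, -0.002, 0.147, 0, 0, 0, 0.8], [-0.004, -0.002, 0.147, 0, 0, 0, 1], [-0.004, -0.002, 0.147, 0, 0, 0, 1]]

```text
time: 3.2
ee_pos: [0.4472, -0.1045, 0.0305]
eef_rot: [179.9, 0.0, 101.0]
wrist_force: [0.2, 0.8, 4.8]
opening: 0.0289
```

play_rows:
  plan:
    - [[0, 0, 0, 0, 0, 0, 1], [0, 0, 0, 0, 0, 0, 1], [0, 0, -0.05, 0, 0, 0, 1], [0, 0, -0.1, 0, 0, 0, 1], [0, 0, -0.15, 0, 0, 0, 1], [0, 0, -0.2, 0, 0, 0, 1], [0, 0, -0.2, 0, 0, 0, 1], [0, 0, -0.2, 0, 0, 0, 1]]

```text
time: 4.2
ee_pos: [0.4459, -0.1043, 0.129]
eef_rot: [-179.9, -0.0, 101.0]
wrist_force: [-0.4, 0.0, -1.5]
opening: 0.0295
```

```bash
cat >> h.py <<'E'
def bay(y,z,x=0,yaw=1.8):
    c,s=np.cos(np.radians(yaw)),np.sin(np.radians(yaw))
    return (.505+c*x-s*y,.212+s*x+c*y,z,90+yaw)
E
python3 -c "
from h import *
st();plan(bay(-.09,.131),bay(-.09,.033))
im=snap('side','s2');crop(im,250,120,400,310,3,'c6')"
```

```text
4.2 [ 0.4459 -0.1043  0.129 ] [-1.7993e+02 -3.0000e-02  1.0101e+02] F [-0.4  0.  -1.5] op 0.0295 q [-13.  14. -29.  47.  -0. -24.]
(np.float64(0.5078269683170316), np.float64(0.12204440956708415), 0.131, 91.8) [0.421, 0.208, -0.004] [-0.002, -0.001, 0.321]
(np.float64(0.5078269683170316), np.float64(0.12204440956708415), 0.033, 91.8) [0.421, 0.208, 0.192] [-0.002, -0.001, 0.321]
```

View pics/c6.png

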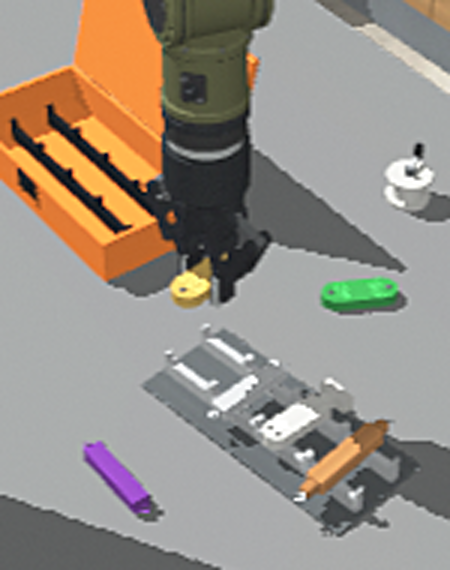

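play_rows:
  plan:
    - [[0.06, 0.03, 0, 0, 0, 0.05, 1], [0.16, 0.08, 0, 0, 0, 0.12, 1], [0.26, 0.13, 0, 0, 0, 0.2, 1], [0.36, 0.18, 0, 0, 0, 0.28, 1], [0.421, 0.208, 0, 0, 0, 0.32, 1], [0.421, 0.208, 0, 0, 0, 0.32, 1], [0.421, 0.208, 0.05, 0, 0, 0.32, 1], [0.421, 0.208, 0.1, 0, 0, 0.32, 1]]

```text
time: 5.25
ee_pos: [0.5075, 0.1211, 0.0784]
eef_rot: [-179.9, 0.1, 91.8]
wrist_force: [-0.4, -0.4, -1.4]
opening: 0.0292
```

```bash
python3 -c "
from h import *
st();plan(bay(-.09,.032))
a=snap('side','s3');b=snap('top','t3')
crop(a,200,80,350,230,4,'c7a');crop(b,190,160,310,255,5,'c7b')
A=cv2.imread('pics/c7a.png');B=cv2.imread('pics/c7b.png');B=cv2.resize(B[200:,300:],(300,275));A=A[50:550,:480]
o=np.zeros((500,780,3),np.uint8);o[:,:480]=A;o[:275,480:]=B;cv2.imwrite('pics/c7.png',o)"
```

```text
5.25 [0.5075 0.1211 0.0784] [-1.7991e+02  5.0000e-02  9.1810e+01] F [-0.4 -0.4 -1.4] op 0.0292 q [ 13.  23. -25.  42.  -0.  12.]
(np.float64(0.5078269683170316), np.float64(0.12204440956708415), 0.032, 91.8) [0.002, 0.001, 0.093] [-0.003, 0.002, 0.0]
```

View pics/c7.png

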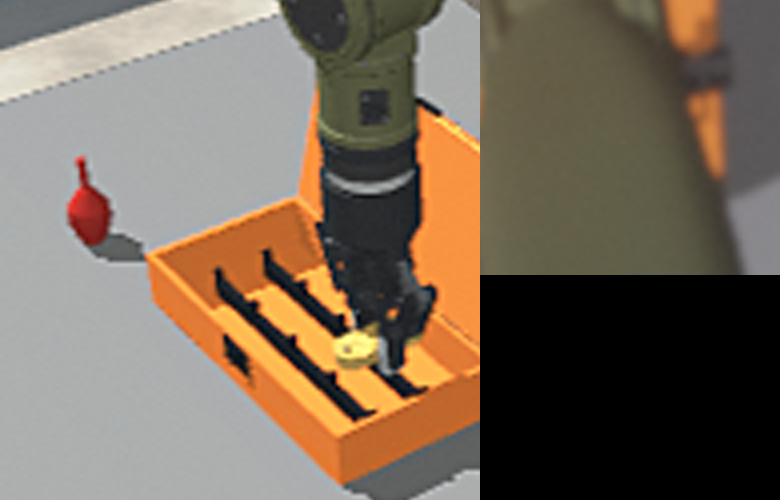

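play_rows:
  plan:
    - [[0.002, 0.001, 0.03, 0, 0, 0, 1], [0.002, 0.001, 0.06, 0, 0, 0, 1], [0.002, 0.001, 0.08, 0, 0, 0, 1], [0.002, 0.001, 0.092, 0, 0, 0, 1], [0.002, 0.001, 0.092, 0, 0, 0, 1], [0.002, 0.001, 0.092, 0, 0, 0, 1], [0.002, 0.001, 0.092, 0, 0, 0, 1], [0.002, 0.001, 0.092, 0, 0, 0, 1]]

```text
time: 6.35
ee_pos: [0.5091, 0.1232, 0.0341]
eef_rot: [180.0, -0.0, 91.8]
wrist_force: [-0.3, 0.1, -1.1]
opening: 0.0292
```

play_rows:
  plan:
    - [[0, 0, 0, 0, 0, 0, 0.6], [0, 0, 0, 0, 0, 0, 0.45], [0, 0, 0, 0, 0, 0, 0.45], [0, 0, 0, 0, 0, 0, 0.45], [0, 0, -0.05, 0, 0, 0, 0.45], [0, 0, -0.12, 0, 0, 0, 0.45], [0, 0, -0.2, 0, 0, 0, 0.45], [0, 0, -0.2, 0, 0, 0, 0.45]]

```text
time: 7.35
ee_pos: [0.5115, 0.1238, 0.137]
eef_rot: [179.6, -0.1, 91.8]
wrist_force: [0.8, 0.1, -0.1]
opening: 0.047
```

```bash
python3 -c "
from h import *
st();plan((.451,-.1665,.131,98.5))"
```

```text
7.35 [0.5115 0.1238 0.137 ] [ 1.796e+02 -8.000e-02  9.184e+01] F [ 0.8  0.1 -0.1] op 0.047 q [ 14.  19. -20.  50.  -0.  12.]
(0.451, -0.1665, 0.131, 98.5) [-0.576, -0.14, 0.01] [0.014, -0.002, -0.232]
```

play_rows:
  plan:
    - [[-0.1, -0.03, 0, 0, 0, -0.05, 0.53], [-0.2, -0.05, 0, 0, 0, -0.1, 0.53], [-0.3, -0.08, 0, 0, 0, -0.15, 0.53], [-0.42, -0.1, 0, 0, 0, -0.2, 0.53], [-0.52, -0.13, 0, 0, 0, -0.23, 0.53], [-0.576, -0.14, 0.05, 0, 0, -0.23, 0.53], [-0.576, -0.14, 0.08, 0, 0, -0.23, 0.53], [-0.576, -0.14, 0.08, 0, 0, -0.23, 0.53]]

```text
time: 8.35
ee_pos: [0.4462, -0.1667, 0.0919]
eef_rot: [-179.8, -0.1, 98.4]
wrist_force: [-0.5, 0.4, -0.1]
opening: 0.0399
```

```bash
python3 -c "
from h import *
st();plan((.451,-.1665,.031,98.5))
a=snap('side','s4');st();crop(a,200,80,390,300,3,'c8')"
```

```text
8.35 [ 0.4462 -0.1667  0.0919] [-1.7977e+02 -1.3000e-01  9.8380e+01] F [-0.5  0.4 -0.1] op 0.0399 q [-20.  18. -30.  42.   0. -29.]
(0.451, -0.1665, 0.031, 98.5) [-0.001, 0.01, 0.122] [-0.008, -0.005, -0.004]
8.4 [ 0.4471 -0.1666  0.0928] [-1.7986e+02 -8.0000e-02  9.8420e+01] F [-0.2  0.4  0.7] op 0.0401 q [-20.  18. -30.  42.   0. -29.]
```

View pics/c8.png

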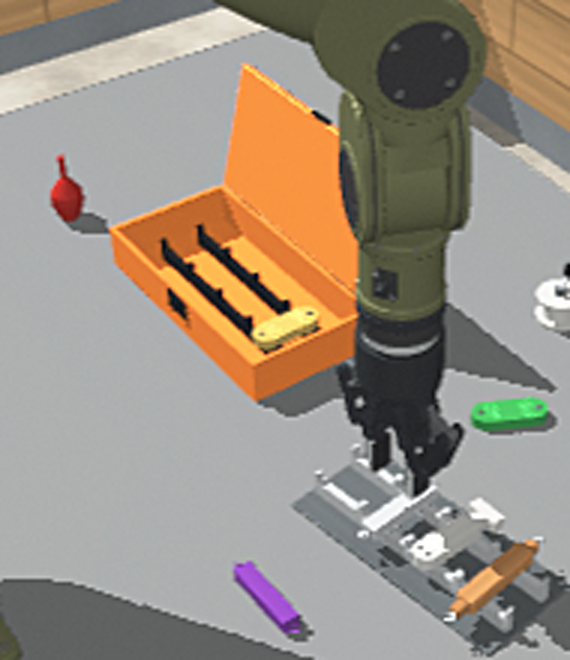

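play_rows:
  plan:
    - [[-0.001, 0.007, 0.04, 0, 0, 0, 0.53], [-0.001, 0.007, 0.08, 0, 0, 0, 0.53], [-0.001, 0.007, 0.11, 0, 0, 0, 0.53], [-0.001, 0.007, 0.124, 0, 0, 0, 0.53], [-0.001, 0.007, 0.124, 0, 0, 0, 0.53], [-0.001, 0.007, 0.124, 0, 0, 0, 0.8], [-0.001, 0.007, 0.124, 0, 0, 0, 1], [-0.001, 0.007, 0.124, 0, 0, 0, 1]]

```text
time: 9.4
ee_pos: [0.4524, -0.1669, 0.0326]
eef_rot: [179.9, 0.0, 98.4]
wrist_force: [-0.1, 0.7, 5.7]
opening: 0.0174
```

play_rows:
  plan:
    - [[0, 0, 0, 0, 0, 0, 1], [0, 0, 0, 0, 0, 0, 1], [0, 0, -0.05, 0, 0, 0, 1], [0, 0, -0.1, 0, 0, 0, 1], [0, 0, -0.15, 0, 0, 0, 1], [0, 0, -0.2, 0, 0, 0, 1], [0, 0, -0.2, 0, 0, 0, 1], [0, 0, -0.2, 0, 0, 0, 1]]

```text
time: 10.4
ee_pos: [0.451, -0.1668, 0.1309]
eef_rot: [-179.9, -0.0, 98.4]
wrist_force: [-0.5, 0.9, -1.2]
opening: 0.0169
```

```bash
python3 -c "
from h import *
ctrl.camera('top');st();plan(bay(-.03,.131))"
```

```text
10.45 [ 0.4507 -0.1667  0.1305] [-1.7988e+02 -6.0000e-02  9.8430e+01] F [-0.3  0.7 -1.5] op 0.0175 q [-20.  16. -26.  48.  -0. -29.]
(np.float64(0.5059423227723439), np.float64(0.18201480318902805), 0.131, 91.8) [0.674, 0.211, -0.001] [-0.004, -0.002, 0.231]
```

play_rows:
  plan:
    - [[0.08, 0.03, 0, 0, 0, 0.03, 1], [0.19, 0.06, 0, 0, 0, 0.07, 1], [0.3, 0.09, 0, 0, 0, 0.11, 1], [0.41, 0.13, 0, 0, 0, 0.15, 1], [0.52, 0.16, 0, 0, 0, 0.19, 1], [0.62, 0.2, 0, 0, 0, 0.23, 1], [0.674, 0.211, 0.02, 0, 0, 0.23, 1], [0.674, 0.211, 0.07, 0, 0, 0.23, 1]]

```text
time: 11.45
ee_pos: [0.5074, 0.1845, 0.096]
eef_rot: [179.9, -0.0, 92.1]
wrist_force: [0.2, -0.2, -1.8]
opening: 0.0171
```

```bash
python3 -c "
from h import *
ctrl.camera('top');ctrl.camera('top');st();plan(bay(-.03,.0335))"
```

```text
11.55 [0.5035 0.1815 0.0931] [-1.7957e+02  1.5000e-01  9.1920e+01] F [-0.9 -0.8 -1.6] op 0.0174 q [ 20.  23. -22.  46.  -0.  18.]
(np.float64(0.5059423227723439), np.float64(0.18201480318902805), 0.0335, 91.8) [0.001, 0.006, 0.119] [-0.015, 0.005, 0.004]
```

play_rows:
  plan:
    - [[0, 0.003, 0.03, 0, 0, 0, 1], [0, 0.003, 0.06, 0, 0, 0, 1], [0, 0.003, 0.09, 0, 0, 0, 1], [0, 0.003, 0.11, 0, 0, 0, 1], [0, 0.003, 0.12, 0, 0, 0, 1], [0, 0.003, 0.12, 0, 0, 0, 1], [0, 0.003, 0.12, 0, 0, 0, 1], [0, 0.003, 0.12, 0, 0, 0, 1]]

```text
time: 12.55
ee_pos: [0.5086, 0.1821, 0.0373]
eef_rot: [179.9, -0.0, 91.8]
wrist_force: [0.4, 0.4, -1.0]
opening: 0.0177
```

play_rows:
  plan:
    - [[0, 0, 0, 0, 0, 0, 0.65], [0, 0, 0, 0, 0, 0, 0.53], [0, 0, 0, 0, 0, 0, 0.53], [0, 0, 0, 0, 0, 0, 0.53], [0, 0, -0.05, 0, 0, 0, 0.53], [0, 0, -0.1, 0, 0, 0, 0.53], [0, 0, -0.15, 0, 0, 0, 0.53], [0, 0, -0.19, 0, 0, 0, 0.53]]

```text
time: 13.55
ee_pos: [0.5084, 0.182, 0.1329]
eef_rot: [180.0, -0.0, 91.8]
wrist_force: [0.2, 1.3, -1.1]
opening: 0.0402
```

```bash
python3 -c "
from h import *
ctrl.camera('top');ctrl.camera('top');st();plan((.4676,-.2205,.131,93.5))"
```

```text
13.65 [0.5098 0.1825 0.134 ] [ 1.7974e+02 -8.0000e-02  9.1840e+01] F [ 1.5 -0.5 -0.2] op 0.0403 q [ 20.  21. -18.  51.   0.  18.]
(0.4676, -0.2205, 0.131, 93.5) [-0.803, -0.11, 0.004] [0.009, -0.003, -0.058]
```

play_rows:
  plan:
    - [[-0.1, -0.01, 0, 0, 0, 0, 0.47], [-0.21, -0.03, 0, 0, 0, -0.02, 0.47], [-0.32, -0.04, 0, 0, 0, -0.03, 0.47], [-0.43, -0.06, 0, 0, 0, -0.04, 0.47], [-0.54, -0.07, 0, 0, 0, -0.05, 0.47], [-0.65, -0.09, 0, 0, 0, -0.058, 0.47], [-0.75, -0.1, 0, 0, 0, -0.058, 0.47], [-0.803, -0.11, 0, 0, 0, -0.058, 0.47]]

```text
time: 14.65
ee_pos: [0.4654, -0.2235, 0.1308]
eef_rot: [-180.0, 0.0, 93.4]
wrist_force: [0.8, 0.5, 0.2]
opening: 0.0449
```

play_rows:
  plan:
    - [[0, 0, 0.04, 0, 0, 0, 0.47], [0, 0, 0.08, 0, 0, 0, 0.47], [0, 0, 0.08, 0, 0, 0, 0.47], [0, 0, 0.08, 0, 0, 0, 0.47], [0, 0, 0.08, 0, 0, 0, 0.47], [0, 0, 0.08, 0, 0, 0, 0.47], [0, 0, 0.08, 0, 0, 0, 0.47], [0, 0, 0.08, 0, 0, 0, 0.47]]

```text
time: 15.65
ee_pos: [0.4662, -0.2211, 0.092]
eef_rot: [180.0, 0.0, 93.5]
wrist_force: [0.1, 0.4, 0.6]
opening: 0.0449
```

```bash
python3 -c "
from h import *
st();plan((.4676,-.2205,.031,93.5))
a=snap('side','s5');b=snap('top','t5');crop(a,220,100,400,310,3,'a');st()
A=cv2.imread('pics/a.png')[:600];B=cv2.resize(b[180:250,200:305],None,fx=2.4,fy=2.4,interpolation=cv2.INTER_CUBIC)
o=np.zeros((600,795,3),np.uint8);o[:,:540]=A;o[:B.shape[0],540:540+B.shape[1]]=B;cv2.imwrite('pics/c9.png',o)"
```

```text
15.65 [ 0.4662 -0.2211  0.092 ] [1.7998e+02 1.0000e-02 9.3510e+01] F [0.1 0.4 0.6] op 0.0449 q [-25.  21. -25.  44.  -0. -29.]
(0.4676, -0.2205, 0.031, 93.5) [0.001, 0.003, 0.122] [0.001, 0.0, 0.0]
15.75 [ 0.4662 -0.2211  0.0919] [179.99   0.    93.51] F [0.1 0.  1.3] op 0.0451 q [-25.  21. -25.  44.   0. -29.]
```

View pics/c9.png

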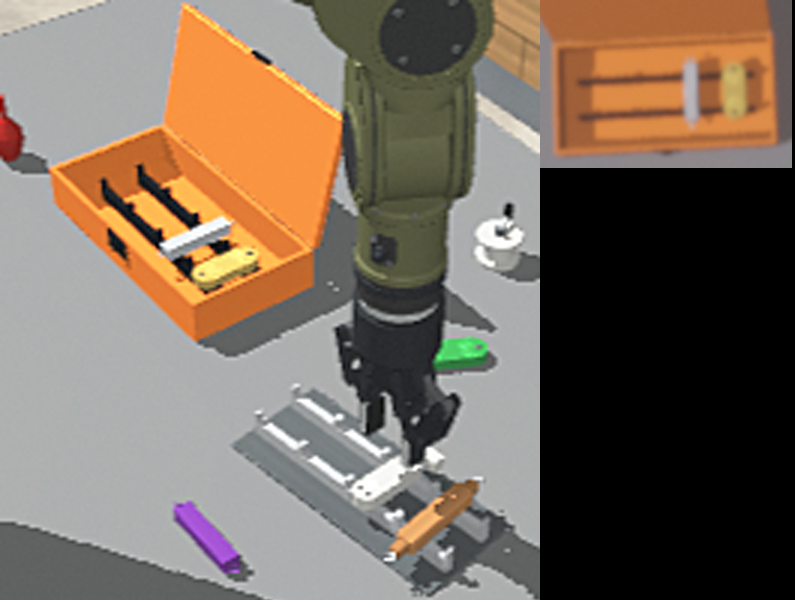

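```bash
cat >> h.py <<'E'
def boxxy(P):
    d=np.array(P)[:2]-[.505,.212];c,s=np.cos(np.radians(1.8)),np.sin(np.radians(1.8));return np.round([c*d[0]+s*d[1],-s*d[0]+c*d[1]],4)
E
python3 -c "
from h import *
k=6
for n,x0,y0,x1,y1 in(('top',262,198,284,236),('side',270,165,300,190)):
  f={'top':'t5','side':'s5'}[n]
  a=cv2.resize(cv2.imread(f'pics/{f}.png')[y0:y1,x0:x1],None,fx=k,fy=k,interpolation=cv2.INTER_CUBIC)
  h=cv2.cvtColor(a,cv2.COLOR_BGR2HSV);m=((h[...,1]<70)&(h[...,2]>(150 if n=='top' else 190))).astype(np.uint8)
  c=max(cv2.findContours(m,0,2)[0],key=cv2.contourArea);r=cv2.minAreaRect(c)
  P=[ray(n,(x/k+x0-.5,y/k+y0-.5),.036) for x,y in cv2.boxPoints(r)]
  print(n,[boxxy(p).tolist() for p in P],boxxy(np.mean(P,0)),r)
  cv2.imwrite(f'pics/m_{n}.png',a)
for y in (-.06,0,.06): print(y,[proj(n,(*bay(y,0)[:2],.03)).round(1) for n in('top','side')])
"
```

```text
top [[0.0453, -0.0325], [0.0446, -0.0466], [-0.0395, -0.0436], [-0.0388, -0.0296]] [ 0.0029 -0.0381] ((13.0, 122.0), (154.0, 26.0), 90.0)
side [[-0.039, -0.0216], [0.0473, -0.0229], [0.0403, -0.0422], [-0.045, -0.0404]] [ 0.0009 -0.0318] ((90.77073669433594, 76.95612335205078), (23.593238830566406, 146.48678588867188), 67.14517974853516)
-0.06 [array([270.6, 218.5]), array([289.4, 183.2])]
0 [array([252.3, 219.5]), array([279.3, 174.1])]
0.06 [array([233.9, 220.4]), array([269.7, 165.4])]
```

play_rows:
  plan:
    - [[0.001, 0.003, 0.03, 0, 0, 0, 0.47], [0.001, 0.003, 0.06, 0, 0, 0, 0.47], [0.001, 0.003, 0.09, 0, 0, 0, 0.47], [0.001, 0.003, 0.122, 0, 0, 0, 0.47], [0.001, 0.003, 0.122, 0, 0, 0, 0.47], [0.001, 0.003, 0.122, 0, 0, 0, 0.8], [0.001, 0.003, 0.122, 0, 0, 0, 1], [0.001, 0.003, 0.122, 0, 0, 0, 1]]

```text
time: 16.75
ee_pos: [0.4678, -0.2207, 0.0312]
eef_rot: [180.0, 0.0, 93.5]
wrist_force: [0.3, 0.6, -1.1]
opening: 0.0233
```

play_rows:
  plan:
    - [[0, 0, 0, 0, 0, 0, 1], [0, 0, 0, 0, 0, 0, 1], [0, 0, -0.05, 0, 0, 0, 1], [0, 0, -0.1, 0, 0, 0, 1], [0, 0, -0.15, 0, 0, 0, 1], [0, 0, -0.2, 0, 0, 0, 1], [0, 0, -0.2, 0, 0, 0, 1], [0, 0, -0.2, 0, 0, 0, 1]]

```text
time: 17.75
ee_pos: [0.467, -0.2203, 0.13]
eef_rot: [-179.9, -0.0, 93.5]
wrist_force: [-0.1, -0.9, -1.6]
opening: 0.0234
```

```bash
python3 -c "
from h import *
st();plan(bay(.03,.131,-.004))
k=6;n='top';x0,y0,x1,y1=250,198,280,240
a=cv2.resize(cv2.imread('pics/t5.png')[y0:y1,x0:x1],None,fx=k,fy=k,interpolation=cv2.INTER_CUBIC)
h=cv2.cvtColor(a,cv2.COLOR_BGR2HSV);m=((h[...,1]<70)&(h[...,2]>150)).astype(np.uint8)
c=max(cv2.findContours(m,0,2)[0],key=cv2.contourArea);r=cv2.minAreaRect(c)
P=[ray(n,(x/k+x0-.5,y/k+y0-.5),.036) for x,y in cv2.boxPoints(r)]
print(n,[boxxy(p).tolist() for p in P],boxxy(np.mean(P,0)))
"
```

```text
17.75 [ 0.467  -0.2203  0.13  ] [-1.7995e+02 -3.0000e-02  9.3510e+01] F [-0.1 -0.9 -1.6] op 0.0234 q [-25.  19. -22.  49.   0. -29.]
(np.float64(0.5000596509861932), np.float64(0.24185955377465942), 0.131, 91.8) [0.918, 0.122, -0.002] [-0.002, -0.001, 0.06]
top [[0.0455, -0.0227], [0.0451, -0.0442], [-0.0397, -0.044], [-0.0393, -0.0226]] [ 0.0029 -0.0334]
```

play_rows:
  plan:
    - [[0.1, 0.01, 0, 0, 0, 0.01, 1], [0.22, 0.03, 0, 0, 0, 0.02, 1], [0.34, 0.05, 0, 0, 0, 0.03, 1], [0.46, 0.06, 0, 0, 0, 0.04, 1], [0.58, 0.08, 0, 0, 0, 0.05, 1], [0.7, 0.09, 0, 0, 0, 0.06, 1], [0.82, 0.11, 0, 0, 0, 0.06, 1], [0.918, 0.122, 0, 0, 0, 0.06, 1]]

```text
time: 18.75
ee_pos: [0.4996, 0.2434, 0.1291]
eef_rot: [-179.9, 0.1, 91.9]
wrist_force: [-0.3, -0.3, -1.4]
opening: 0.0231
```

play_rows:
  plan:
    - [[0, 0, 0.04, 0, 0, 0, 1], [0, 0, 0.08, 0, 0, 0, 1], [0, 0, 0.1, 0, 0, 0, 1], [0, 0, 0.1, 0, 0, 0, 1], [0, 0, 0.1, 0, 0, 0, 1], [0, 0, 0.1, 0, 0, 0, 1], [0, 0, 0.1, 0, 0, 0, 1], [0, 0, 0.1, 0, 0, 0, 1]]

```text
time: 19.75
ee_pos: [0.5006, 0.2414, 0.0812]
eef_rot: [180.0, -0.0, 91.8]
wrist_force: [-0.0, 0.2, -1.1]
opening: 0.0235
```

```bash
python3 -c "
from h import *
st();plan(bay(.03,.032,-.004))"
```

```text
19.75 [0.5006 0.2414 0.0812] [ 1.7996e+02 -1.0000e-02  9.1780e+01] F [-0.   0.2 -1.1] op 0.0235 q [ 26.  25. -20.  45.  -0.  24.]
(np.float64(0.5000596509861932), np.float64(0.24185955377465942), 0.032, 91.8) [0.001, -0.001, 0.098] [0.001, -0.001, -0.001]
```

play_rows:
  plan:
    - [[0, 0, 0.03, 0, 0, 0, 1], [0, 0, 0.06, 0, 0, 0, 1], [0, 0, 0.085, 0, 0, 0, 1], [0, 0, 0.098, 0, 0, 0, 1], [0, 0, 0.098, 0, 0, 0, 1], [0, 0, 0.098, 0, 0, 0, 1], [0, 0, 0.098, 0, 0, 0, 0.6], [0, 0, 0.098, 0, 0, 0, 0.5]]

```text
time: 20.75
ee_pos: [0.5007, 0.2415, 0.032]
eef_rot: [180.0, -0.0, 91.8]
wrist_force: [-0.5, -0.0, 1.0]
opening: 0.043
```

play_rows:
  plan:
    - [[0, 0, 0, 0, 0, 0, 0.5], [0, 0, 0, 0, 0, 0, 0.5], [0, 0, -0.05, 0, 0, 0, 0.5], [0, 0, -0.1, 0, 0, 0, 0.5], [0, 0, -0.15, 0, 0, 0, 0.5], [0, 0, -0.2, 0, 0, 0, 0.5], [0, 0, -0.2, 0, 0, 0, 0.5], [0, 0, -0.2, 0, 0, 0, 0.5]]

```text
time: 21.75
ee_pos: [0.5, 0.2411, 0.1312]
eef_rot: [-180.0, 0.0, 91.8]
wrist_force: [-0.3, 0.4, -0.4]
opening: 0.0426
```

```bash
python3 -c "
from h import *
st();plan((.473,-.2825,.131,100.5))"
```

```text
21.75 [0.5    0.2411 0.1312] [-1.7996e+02  2.0000e-02  9.1790e+01] F [-0.3  0.4 -0.4] op 0.0426 q [ 26.  22. -16.  52.   0.  24.]
(0.473, -0.2825, 0.131, 100.5) [-1.045, -0.087, 0.001] [-0.002, 0.001, -0.304]
```

play_rows:
  plan:
    - [[-0.1, -0.01, 0, 0, 0, -0.03, 0.53], [-0.22, -0.02, 0, 0, 0, -0.06, 0.53], [-0.34, -0.03, 0, 0, 0, -0.1, 0.53], [-0.46, -0.04, 0, 0, 0, -0.15, 0.53], [-0.58, -0.05, 0, 0, 0, -0.2, 0.53], [-0.7, -0.06, 0, 0, 0, -0.25, 0.53], [-0.82, -0.07, 0, 0, 0, -0.3, 0.53], [-0.94, -0.08, 0, 0, 0, -0.304, 0.53]]

```text
time: 22.75
ee_pos: [0.4739, -0.2312, 0.1305]
eef_rot: [-179.9, -0.1, 100.5]
wrist_force: [0.4, 0.1, -0.6]
opening: 0.0403
```

play_rows:
  plan:
    - [[-0.06, 0, 0, 0, 0, 0, 0.53], [-0.1, 0.01, 0.02, 0, 0, 0, 0.53], [-0.1, 0.01, 0.06, 0, 0, 0, 0.53], [-0.1, 0.01, 0.08, 0, 0, 0, 0.53], [-0.1, 0.01, 0.08, 0, 0, 0, 0.53], [-0.1, 0.01, 0.08, 0, 0, 0, 0.53], [-0.1, 0.01, 0.08, 0, 0, 0, 0.53], [-0.1, 0.01, 0.08, 0, 0, 0, 0.53]]

```text
time: 23.75
ee_pos: [0.4895, -0.278, 0.0924]
eef_rot: [179.9, 0.0, 100.5]
wrist_force: [0.1, -0.6, -0.5]
opening: 0.0401
```

```bash
python3 -c "
from h import *
st();plan((.4735,-.2825,.031,100.5))
a=snap('side','s6');b=snap('top','t6');crop(a,230,100,410,310,3,'a');st()
A=cv2.imread('pics/a.png')[:600];B=cv2.resize(b[180:250,200:305],None,fx=2.4,fy=2.4,interpolation=cv2.INTER_CUBIC)
o=np.zeros((600,795,3),np.uint8);o[:,:540]=A;o[:B.shape[0],540:540+B.shape[1]]=B;cv2.imwrite('pics/c10.png',o)"
```

```text
23.75 [ 0.4895 -0.278   0.0924] [1.7995e+02 4.0000e-02 1.0051e+02] F [ 0.1 -0.6 -0.5] op 0.0401 q [-30.  25. -18.  47.  -0. -40.]
(0.4735, -0.2825, 0.031, 100.5) [-0.003, -0.033, 0.123] [0.002, 0.002, 0.0]
23.85 [ 0.4893 -0.278   0.0922] [1.7997e+02 3.0000e-02 1.0050e+02] F [ 0.1 -0.8 -0. ] op 0.0407 q [-30.  25. -18.  47.  -0. -40.]
```

View pics/c10.png

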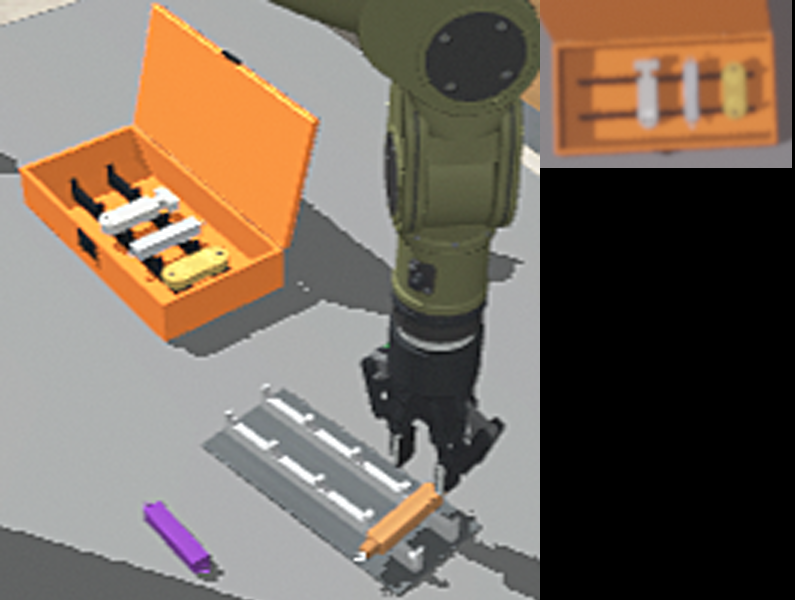

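play_rows:
  plan:
    - [[-0.003, -0.033, 0, 0, 0, 0, 0.53], [-0.003, -0.033, 0.03, 0, 0, 0, 0.53], [-0.003, -0.033, 0.07, 0, 0, 0, 0.53], [-0.003, -0.033, 0.1, 0, 0, 0, 0.53], [-0.003, -0.033, 0.122, 0, 0, 0, 0.53], [-0.003, -0.033, 0.122, 0, 0, 0, 0.53], [-0.003, -0.033, 0.122, 0, 0, 0, 0.8], [-0.003, -0.033, 0.122, 0, 0, 0, 1]]

```text
time: 24.85
ee_pos: [0.4737, -0.2827, 0.0315]
eef_rot: [179.9, 0.1, 100.5]
wrist_force: [0.1, -0.0, -0.5]
opening: 0.0193
```

play_rows:
  plan:
    - [[0, 0, 0, 0, 0, 0, 1], [0, 0, 0, 0, 0, 0, 1], [0, 0, 0, 0, 0, 0, 1], [0, 0, -0.05, 0, 0, 0, 1], [0, 0, -0.1, 0, 0, 0, 1], [0, 0, -0.15, 0, 0, 0, 1], [0, 0, -0.2, 0, 0, 0, 1], [0, 0, -0.2, 0, 0, 0, 1]]

```text
time: 25.85
ee_pos: [0.4744, -0.2832, 0.1325]
eef_rot: [179.8, 0.2, 100.5]
wrist_force: [-0.6, 0.4, 0.2]
opening: 0.0195
```

```bash
python3 -c "
from h import *
st();plan(bay(.09,.131),bay(-.01,.131))"
```

```text
25.85 [ 0.4744 -0.2832  0.1325] [1.7983e+02 1.5000e-01 1.0050e+02] F [-0.6  0.4  0.2] op 0.0195 q [-31.  22. -17.  51.  -0. -41.]
(np.float64(0.5021730316829685), np.float64(0.30195559043291587), 0.131, 91.8) [1.141, 0.268, 0.001] [0.006, 0.005, 0.304]
(np.float64(0.5053141075907813), np.float64(0.20200493439634268), 0.131, 91.8) [0.943, 0.238, 0.001] [0.006, 0.005, 0.304]
```

play_rows:
  plan:
    - [[0.1, 0.03, 0, 0, 0, 0.03, 1], [0.22, 0.06, 0, 0, 0, 0.08, 1], [0.34, 0.09, 0, 0, 0, 0.12, 1], [0.46, 0.12, 0, 0, 0, 0.16, 1], [0.58, 0.15, 0, 0, 0, 0.2, 1], [0.7, 0.18, 0, 0, 0, 0.25, 1], [0.82, 0.21, 0, 0, 0, 0.304, 1], [0.943, 0.238, 0, 0, 0, 0.304, 1]]

```text
time: 26.85
ee_pos: [0.5034, 0.204, 0.1294]
eef_rot: [-179.9, 0.1, 91.8]
wrist_force: [0.7, 0.1, -0.8]
opening: 0.0192
```

play_rows:
  plan:
    - [[0.1, 0, 0, 0, 0, 0, 1], [0.2, 0, 0, 0, 0, 0, 1], [0.2, 0, 0, 0, 0, 0, 1], [0.2, 0, 0.04, 0, 0, 0, 1], [0.2, 0, 0.08, 0, 0, 0, 1], [0.2, 0, 0.08, 0, 0, 0, 1], [0.2, 0, 0.08, 0, 0, 0, 1], [0.2, 0, 0.08, 0, 0, 0, 1]]

```text
time: 27.85
ee_pos: [0.5018, 0.3022, 0.0916]
eef_rot: [179.9, -0.0, 91.8]
wrist_force: [0.4, -1.3, -0.4]
opening: 0.0192
```

```bash
python3 -c "
from h import *
st();plan(bay(.09,.032))"
```

```text
27.85 [0.5018 0.3022 0.0916] [ 1.7992e+02 -4.0000e-02  9.1760e+01] F [ 0.4 -1.3 -0.4] op 0.0192 q [ 31.  27. -15.  48.  -0.  29.]
(np.float64(0.5021730316829685), np.float64(0.30195559043291587), 0.032, 91.8) [-0.001, 0.001, 0.119] [0.003, -0.001, -0.001]
```

play_rows:
  plan:
    - [[0, 0, 0.04, 0, 0, 0, 1], [0, 0, 0.08, 0, 0, 0, 1], [0, 0, 0.11, 0, 0, 0, 1], [0, 0, 0.119, 0, 0, 0, 1], [0, 0, 0.119, 0, 0, 0, 1], [0, 0, 0.119, 0, 0, 0, 1], [0, 0, 0.119, 0, 0, 0, 0.6], [0, 0, 0.119, 0, 0, 0, 0.53]]

```text
time: 28.85
ee_pos: [0.5013, 0.3024, 0.0315]
eef_rot: [180.0, -0.0, 91.8]
wrist_force: [-0.1, 0.1, -0.0]
opening: 0.0403
```

play_rows:
  plan:
    - [[0, 0, 0, 0, 0, 0, 0.53], [0, 0, 0, 0, 0, 0, 0.53], [0, 0, -0.06, 0, 0, 0, 0.53], [0, 0, -0.13, 0, 0, 0, 0.6], [0, 0, -0.22, 0, 0, 0, 0.8], [0, 0, -0.32, 0, 0, 0, 1], [-0.05, -0.1, -0.4, 0, 0, 0, 1], [-0.12, -0.22, -0.44, 0, 0, 0, 1]]

```text
time: 29.85
ee_pos: [0.4063, 0.2472, 0.2487]
eef_rot: [179.8, -0.1, 91.8]
wrist_force: [-0.0, -0.4, 1.0]
opening: 0.0002
```

play_rows:
  plan:
    - [[-0.12, 0, -0.02, 0, 0, 0, 1], [-0.24, 0, -0.02, 0, 0, 0, 1], [-0.36, 0, -0.02, 0, 0, 0, 1], [-0.48, 0, -0.02, 0, 0, 0, 1], [-0.6, 0, -0.02, 0, 0, 0, 1], [-0.6, 0, -0.02, 0, 0, 0, 1], [-0.6, 0, -0.02, 0, 0, 0, 1], [-0.6, 0, -0.02, 0, 0, 0, 1]]

```text
time: 30.85
ee_pos: [0.415, -0.0519, 0.2565]
eef_rot: [-180.0, -0.0, 91.9]
wrist_force: [0.1, -0.0, 1.2]
opening: 0.0001
```

```bash
python3 -c "
from h import *
st()
a=snap('side','s7');b=snap('top','t7')
A=cv2.resize(a[100:220,210:345],None,fx=3.5,fy=3.5,interpolation=cv2.INTER_CUBIC);B=cv2.resize(b[150:255,190:320],None,fx=2.5,fy=2.5,interpolation=cv2.INTER_CUBIC)
o=np.zeros((420,800,3),np.uint8);o[:,:472]=A[:420,:472];o[:B.shape[0],473:473+B.shape[1]]=B;cv2.imwrite('pics/c11.png',o)"
```

```text
30.85 [ 0.415  -0.0519  0.2565] [-1.7999e+02 -2.0000e-02  9.1920e+01] F [ 0.1 -0.   1.2] op 0.0001 q [ -7.   4. -21.  65.   0.  -9.]
```

View pics/c11.png

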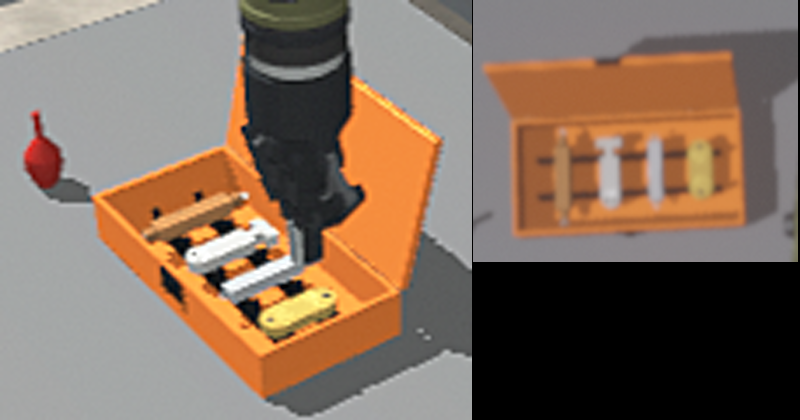

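```bash
python3 -c "
from h import *
plan(bay(0,.31,.16),bay(0,.195,.16))
# lid edge angle check from initial pics
for u,v in((396,42),(722,275)):
  px=((u+.5)/6+215-.5,(v+.5)/6+95-.5)
  # intersect ray with box plane y=+-.148
  a=ray('side',px,0);b=ray('side',px,.3)
  A=boxxy(a);B=boxxy(b);yt=.148 if u<500 else -.148;t=(yt-A[1])/(B[1]-A[1]);x=A[0]+t*(B[0]-A[0]);z=.3*t;print(x,z,np.hypot(x-.075,z-.05),np.arctan2(z-.05,.075-x))
"
```

```text
(np.float64(0.6649210496585171), np.float64(0.21702572145250051), 0.31, 91.8) [0.52, 0.518, -0.107] [-0.0, -0.0, 0.005]
(np.float64(0.6649210496585171), np.float64(0.21702572145250051), 0.195, 91.8) [0.52, 0.518, 0.123] [-0.0, -0.0, 0.005]
0.11156124893071004 0.19414029084687764 0.14870490364744474 1.8192077409785552
0.11367859139183903 0.19460592509782 0.1496893683781623 1.8321540192152008
```

play_rows:
  plan:
    - [[0, 0, -0.11, 0, 0, 0, 1], [0.08, 0.08, -0.11, 0, 0, 0, 1], [0.16, 0.16, -0.11, 0, 0, 0, 1], [0.24, 0.24, -0.11, 0, 0, 0, 1], [0.32, 0.32, -0.11, 0, 0, 0, 1], [0.4, 0.4, -0.11, 0, 0, 0, 1], [0.48, 0.48, -0.11, 0, 0, 0, 1], [0.52, 0.52, -0.11, 0, 0, 0, 1]]

```text
time: 31.95
ee_pos: [0.6676, 0.2192, 0.3101]
eef_rot: [-180.0, -0.0, 92.0]
wrist_force: [0.4, -0.8, -0.2]
opening: 0.0002
```

play_rows:
  plan:
    - [[0, 0, 0, 0, 0, 0, 1], [0, 0, 0.06, 0, 0, 0, 1], [0, 0, 0.12, 0, 0, 0, 1], [0, 0, 0.18, 0, 0, 0, 1], [0, 0, 0.23, 0, 0, 0, 1], [0, 0, 0.23, 0, 0, 0, 1], [0, 0, 0.23, 0, 0, 0, 1], [0, 0, 0.23, 0, 0, 0, 1]]

```text
time: 32.95
ee_pos: [0.6676, 0.2151, 0.1985]
eef_rot: [179.8, -0.0, 91.8]
wrist_force: [0.3, -0.7, -0.1]
opening: -0.0
```

```bash
python3 -c "
from h import *
st()
def w(a,r=.12):
  a=np.radians(a);return bay(0,.05+r*np.sin(a)+.01*np.cos(a)+.022,.075-r*np.cos(a)+.01*np.sin(a)+.011)
plan(bay(0,.192,.12),*[w(a) for a in(90,75,60,45,30,15,5)])"
```

```text
32.95 [0.6676 0.2151 0.1985] [ 1.7983e+02 -4.0000e-02  9.1800e+01] F [ 0.3 -0.7 -0.1] op -0.0 q [18. 34. 14. 70. -0. 16.]
(np.float64(0.6249407872438878), np.float64(0.2157692910893754), 0.192, 91.8) [0.004, -0.085, 0.013] [0.006, -0.001, -0.0]
(np.float64(0.6009526297951102), np.float64(0.21501543287150032), np.float64(0.19199999999999998), 91.8) [0.004, -0.133, 0.013] [0.006, -0.001, -0.0]
(np.float64(0.5695690961701714), np.float64(0.21402916559442253), np.float64(0.1904992896057134), 91.8) [0.004, -0.196, 0.016] [0.006, -0.001, -0.0]
(np.float64(0.5396431512947683), np.float64(0.21308870488916945), np.float64(0.18092304845413262), 91.8) [0.004, -0.256, 0.034] [0.006, -0.001, -0.0]
(np.float64(0.5132141988571974), np.float64(0.21225814159861928), np.float64(0.16392388155425117), 91.8) [0.004, -0.309, 0.068] [0.006, -0.001, -0.0]
(np.float64(0.4920833282901702), np.float64(0.21159407723845225), np.float64(0.14066025403784438), 91.8) [0.004, -0.351, 0.115] [0.006, -0.001, -0.0]
(np.float64(0.4776905735024149), np.float64(0.21114176669739554), np.float64(0.11271754367519318), 91.8) [0.004, -0.38, 0.171] [0.006, -0.001, -0.0]
(np.float64(0.4723443152206402), np.float64(0.21097375376229602), np.float64(0.09242063611063644), 91.8) [0.004, -0.391, 0.211] [0.006, -0.001, -0.0]
```

First half, to about 60°.

play_rows:
  plan:
    - [[0, -0.03, 0.01, 0, 0, 0, 1], [0, -0.06, 0.012, 0, 0, 0, 1], [0, -0.09, 0.012, 0, 0, 0, 1], [0, -0.12, 0.012, 0, 0, 0, 1], [0, -0.15, 0.012, 0, 0, 0, 1], [0, -0.18, 0.015, 0, 0, 0, 1], [0, -0.196, 0.016, 0, 0, 0, 1], [0, -0.196, 0.016, 0, 0, 0, 1]]

```text
time: 33.95
ee_pos: [0.5693, 0.2121, 0.1897]
eef_rot: [179.9, -0.0, 91.8]
wrist_force: [2.2, 0.0, 1.9]
opening: -0.0002
```

play_rows:
  plan:
    - [[0, -0.02, 0.005, 0, 0, 0, 1], [0, -0.04, 0.01, 0, 0, 0, 1], [0, -0.06, 0.018, 0, 0, 0, 1], [0, -0.08, 0.03, 0, 0, 0, 1], [0, -0.1, 0.042, 0, 0, 0, 1], [0, -0.113, 0.052, 0, 0, 0, 1], [0, -0.113, 0.052, 0, 0, 0, 1], [0, -0.113, 0.052, 0, 0, 0, 1]]

```text
time: 34.95
ee_pos: [0.5117, 0.2096, 0.1621]
eef_rot: [-179.9, 0.0, 91.8]
wrist_force: [-0.1, 0.2, 1.0]
opening: -0.0002
```

```bash
python3 -c "
from h import *
st()
def w(a,r=.12):
  a=np.radians(a);return bay(0,.05+r*np.sin(a)+.01*np.cos(a)+.022,.075-r*np.cos(a)+.01*np.sin(a)+.011)
plan(*[w(a) for a in(30,15,5,0)])
a=snap('side','s8');crop(a,190,60,370,220,4,'c12')"
```

```text
34.95 [0.5117 0.2096 0.1621] [-1.7989e+02  5.0000e-02  9.1790e+01] F [-0.1  0.2  1. ] op -0.0002 q [ 22.  21. -14.  56.  -0.  20.]
(np.float64(0.4920833282901702), np.float64(0.21159407723845225), np.float64(0.14066025403784438), 91.8) [0.005, -0.039, 0.043] [-0.004, 0.002, -0.001]
(np.float64(0.4776905735024149), np.float64(0.21114176669739554), np.float64(0.11271754367519318), 91.8) [0.005, -0.068, 0.099] [-0.004, 0.002, -0.001]
(np.float64(0.4723443152206402), np.float64(0.21097375376229602), np.float64(0.09242063611063644), 91.8) [0.005, -0.078, 0.14] [-0.004, 0.002, -0.001]
(np.float64(0.4710167769475651), np.float64(0.21093203419134363), np.float64(0.082), 91.8) [0.005, -0.081, 0.16] [-0.004, 0.002, -0.001]
```

View pics/c12.png

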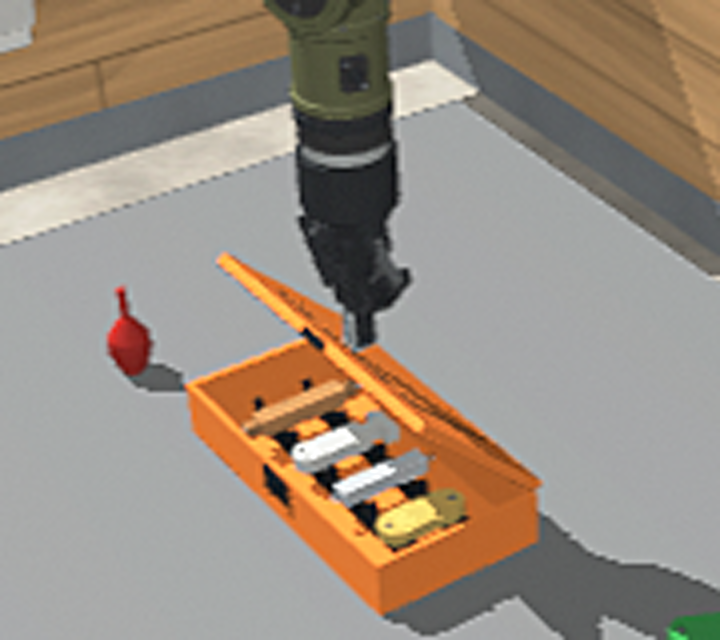

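play_rows:
  plan:
    - [[0, -0.018, 0.018, 0, 0, 0, 1], [0, -0.034, 0.036, 0, 0, 0, 1], [0, -0.046, 0.054, 0, 0, 0, 1], [0, -0.055, 0.072, 0, 0, 0, 1], [0, -0.063, 0.088, 0, 0, 0, 1], [0, -0.069, 0.104, 0, 0, 0, 1], [0, -0.075, 0.122, 0, 0, 0, 1], [0, -0.078, 0.138, 0, 0, 0, 1]]

```text
time: 36.0
ee_pos: [0.4729, 0.2087, 0.0928]
eef_rot: [-179.9, 0.0, 91.8]
wrist_force: [-1.2, 1.6, 2.3]
opening: 0.0002
```

play_rows:
  plan:
    - [[0, 0, 0.005, 0, 0, 0, 1], [0, 0, 0.01, 0, 0, 0, 1], [0, 0, 0.014, 0, 0, 0, 1], [0, 0, 0.018, 0, 0, 0, 1], [0, 0, 0.021, 0, 0, 0, 1], [0, 0, 0.021, 0, 0, 0, 1], [0, 0, 0.021, 0, 0, 0, 1], [0, 0, 0.021, 0, 0, 0, 1]]

```text
time: 37.0
ee_pos: [0.4737, 0.2089, 0.0831]
eef_rot: [180.0, -0.0, 91.8]
wrist_force: [-0.2, 0.3, 0.2]
opening: 0.0002
```

```bash
python3 -c "
from h import *
st();a=snap('side','s9');crop(a,190,90,370,220,4,'c13');st()"
```

```text
37.0 [0.4737 0.2089 0.0831] [ 1.7997e+02 -1.0000e-02  9.1790e+01] F [-0.2  0.3  0.2] op 0.0002 q [ 24.  22. -25.  43.  -0.  22.]
37.05 [0.4737 0.2089 0.0831] [ 1.7998e+02 -1.0000e-02  9.1790e+01] F [ 0.3 -0.2  0.1] op -0.0001 q [ 24.  22. -25.  43.  -0.  22.]
```

View pics/c13.png

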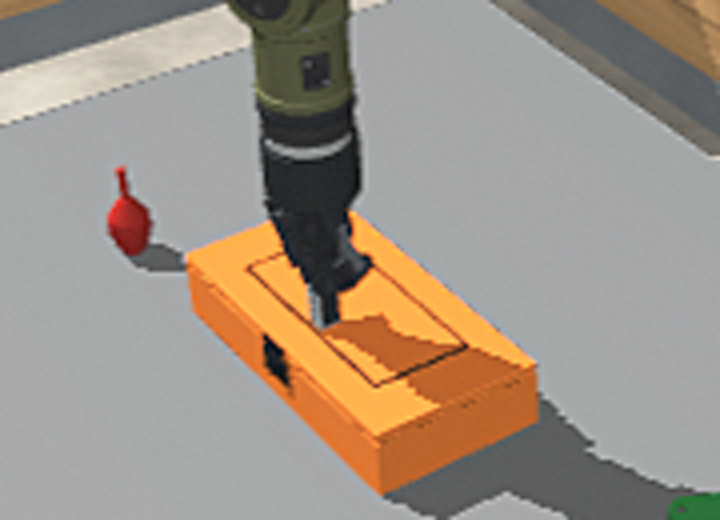

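play_rows:
  plan:
    - [[0, 0, 0.002, 0, 0, 0, 1], [0, 0, 0.003, 0, 0, 0, 1], [0, 0, 0.004, 0, 0, 0, 1], [0, 0, 0.005, 0, 0, 0, 1], [0, 0, 0.005, 0, 0, 0, 1], [0, 0, 0.005, 0, 0, 0, 1], [0, 0, 0.005, 0, 0, 0, 1], [0, 0, 0.005, 0, 0, 0, 1]]

```text
time: 38.05
ee_pos: [0.4737, 0.2089, 0.082]
eef_rot: [179.9, -0.0, 91.8]
wrist_force: [-3.5, -0.9, 10.8]
opening: -0.0004
```

play_rows:
  plan:
    - [[0, 0, 0.002, 0, 0, 0, 1], [0, 0, 0.003, 0, 0, 0, 1], [0, 0, 0.003, 0, 0, 0, 1], [0, 0, 0.003, 0, 0, 0, 1], [0, 0, 0.003, 0, 0, 0, 1], [0, 0, 0.003, 0, 0, 0, 1], [0, 0, 0.003, 0, 0, 0, 1], [0, 0, 0.003, 0, 0, 0, 1]]

```text
time: 39.05
ee_pos: [0.4737, 0.2089, 0.0818]
eef_rot: [179.9, -0.0, 91.8]
wrist_force: [-6.2, -1.9, 21.8]
opening: 0.0001
```

play_rows:
  plan:
    - [[0, 0, -0.02, 0, 0, 0, 1], [0, 0, -0.08, 0, 0, 0, 1], [0, 0, -0.16, 0, 0, 0, 1], [0, 0, -0.25, 0, 0, 0, 1], [-0.08, -0.06, -0.32, 0, 0, 0, 1], [-0.16, -0.1, -0.32, 0, 0, 0, 1], [-0.26, -0.1, -0.32, 0, 0, 0, 1], [-0.38, -0.1, -0.32, 0, 0, 0, 1]]

```text
time: 40.05
ee_pos: [0.4294, 0.0164, 0.2394]
eef_rot: [179.9, -0.0, 91.9]
wrist_force: [0.1, -0.5, 0.3]
opening: -0.0001
```

play_rows:
  plan:
    - [[-0.1, 0, 0, 0, 0, 0, 1], [-0.2, 0, 0, 0, 0, 0, 1], [-0.3, 0, 0, 0, 0, 0, 1], [-0.4, 0, 0, 0, 0, 0, 1], [-0.4, 0, 0, 0, 0, 0, 1], [-0.4, 0, 0, 0, 0, 0, 1], [-0.4, 0, 0, 0, 0, 0, 1], [-0.4, 0, 0, 0, 0, 0, 1]]

```text
time: 41.05
ee_pos: [0.4357, -0.1814, 0.2391]
eef_rot: [-180.0, -0.0, 91.9]
wrist_force: [0.3, 0.3, 0.2]
opening: -0.0
```

```bash
python3 -c "
from h import *
st();a=snap('side','s10');b=snap('top','t10');crop(a,190,90,420,370,2,'c14')
A=cv2.imread('pics/c14.png');B=b[110:260,150:490];o=np.zeros((560,800,3),np.uint8);o[:,:460]=A;o[:150,460:]=B;cv2.imwrite('pics/c14.png',o)"
```

```text
41.05 [ 0.4357 -0.1814  0.2391] [-1.80e+02 -1.00e-02  9.19e+01] F [0.3 0.3 0.2] op -0.0 q [-23.  10. -16.  63.   0. -25.]
```

View pics/c14.png

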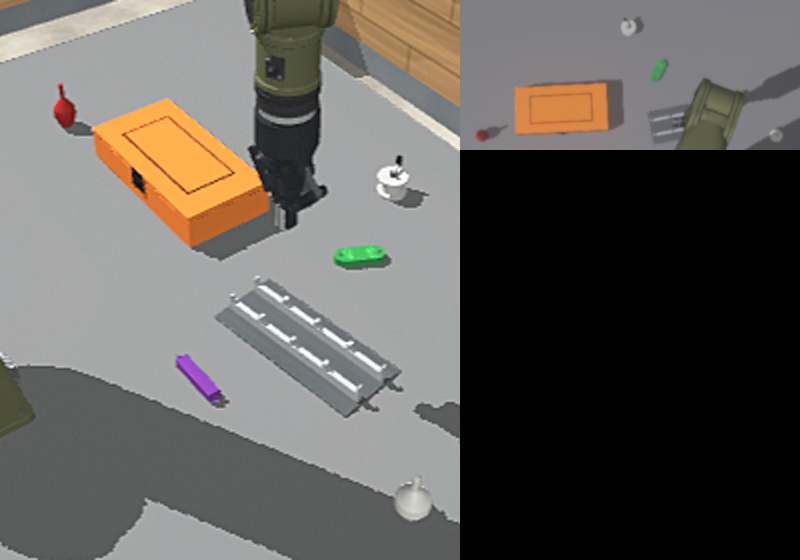

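Box is shut, the rack is empty, and the reel and floats are where they started. Handing in.

```bash
python3 -c "
from h import *
print(ctrl.hand_in())"
```

```text
the job is handed in; nothing more can be done
None
```

I put all four pirks in the box in reverse order, shut the lid and handed the job in at about 41 s of robot time. From right to left, the bays hold the spoon, bar, fish and long pirks.

- **Pirks:** Before closing, the pictures from both cameras showed each one lying lengthwise across both rails of its own bay. The bar came out about 3 mm off the centre of its bay in both views. It was let go about 4 mm above the rails and the spoon about 2–3 mm; both settled flat.
- **Lid:** At the end the fingertip stood at 60 mm, the height of the shut lid. The force rose to 22 N with almost no further movement, so the lid was against its stop. The last pictures show it closed with no visible gap.
- **Bystanders:** The reel, both floats and the green and purple look-alikes look unmoved in the last pictures. I did not re-measure their positions.
- **Arm:** It is clear of everything, and the wrist force reads about zero.

No check failed.

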